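# Press the lock plunger and slide the sorter's chute gate shut

### The arm

A 7-joint arm with a two-finger parallel gripper is mounted at the origin on the work surface. World frame = base frame: x ahead of the robot, y to its left, z up, the work surface at z = 0. Lengths are in m, angles in rad, forces in N, time in s.
With the tool pointing down it reaches from about 0.4 to 0.875 m from the base axis. Payload 19.3 kg.
Tool frame: the origin (TCP) lies where the fingers leave the gripper's body, on its centre line; the fingertips stand bot.tip_reach ahead of it and the grasp point (between the pads) lies 54 mm ahead of it (bot.tip_reach is the distance from the TCP to the fingertips, in m); z points along the fingers, y is the line along which they close (so a half turn about z gives the same grasp; the last joint's range is limited). The gripper opens to 85 mm and grips with 20 to 120 N. Pads are 22 mm wide; open, the fingers measure 114 mm over their backs; the gripper's body (76 mm by 85 mm) begins 54 mm behind the grasp point. The pads swing forward as they close: fully open they stand 13 mm farther back than shut.
Start: joints at [-1.381, 0.521, -0.036, 1.599, 0.021, 1.021, -0.113], TCP at [0.161, 0.604, 0.304] pointing down, gripper open.
Joint ranges: [-2.91, 2.91], [-0.3, 2.13], [-1.5, 1.42], [0.17, 2.43], [-1.26, 4.41], [0.16, 1.93], [-2.52, 2.52]. Speed limits (rad/s): [1.89, 1.89, 2.39, 2.39, 3.01, 3.01, 3.01].

### API

Orientations are given as [roll, pitch, yaw] about the fixed x, y, z axes, in that order (R = Rz(yaw) Ry(pitch) Rx(roll)).
In Python, from workcell import bot gives the robot as it stands. The module is installed in compiled form; this text tells all that it offers.
- The arm moves only by the shell command python3 -m jog 'ROWS' [FORCE]. ROWS is JSON, a list that holds one entry, the list of rows, each a list of 7 numbers: the shift along the tool's x, y, z in mm, then the turn, a rotation vector about the tool's x, y, z in rad, then the opening, from 0 (shut) to 1 (fully open). In form: [[[tx, ty, tz, wx, wy, wz, fingers], ...]]. A call has 1 to 5 rows; each row shifts and turns the commanded pose from where the row before left it, along the tool's axes as they then stand; what a row does not reach is not made up. A row lasts 1/10 s, in which the tool goes at most 50 mm and 8.59 degrees, less where a joint would pass 70% of its speed; a pose out of reach is approached as far as the arm can. A call is refused whole if a number of a shift passes 50 or a number of a turn 0.15, either way. A call with a gripper value outside its range is refused whole. The fingers move at their own pace and stop on an object; FORCE is the grip in N (left out, the last holds). Time passes only in rows, so rows that do not move let the fingers close. It gives the time, the measured TCP pose, the force, the opening and the grip force at its end, in the units of the state.
- bot.observe(): the state, without advancing time (a new reading comes with each control period).
- bot.grab_frame(name): name is "scene" or "top" or "wrist"; returns a dict with "img" (420x560x3 uint8, red, green, blue), "intrinsics" (3x3 intrinsics, pixels), "R" (3x3) and "t" (3): a world point X has camera coordinates R X + t; the wrist camera has in their place "tool_from_camera" (4x4, takes a point from camera to tool coordinates, whose origin is the TCP and whose axes are the flange's). Camera axes: x right, y down, z forward; pixel columns grow to the right and rows downward; lengths in m; the calibration is good to about 2 mm. A picture is of the moment at which its call begins: read the wrist's pose just before it. There is no depth.
- bot.job_done(): hands the job in; it is judged then, once.
Trained networks look in a picture, given as the dict that the camera call returned (one of the last four; its "shot" number tells which), for a name from the list of things; names that differ only in an ending like _2 or _b are one class to them, and where a whole thing is asked for, a point or a joint stands for the part that bears it (a point fixed in the world has none). Each returns a list of dicts, best first, with "conf" (0 to 1); they miss things now and then, are a little off and sometimes report something else, mostly with a low value. They report only what shows in the picture. A call takes as long as a camera call.
- bot.trace(query, picture): "region" (420x560 bool, what is visible of it).
- bot.spot_point(query, picture): "xyz" ([x, y, z] in m, in world coordinates, good to about 4 mm: a listed point, or the origin of a listed thing).
The state is a dict: "clock": time; "qpos": joint angles; "qd": joint speeds; "joint_efforts": joint torques, N m; "position": TCP position; "tool_rot": TCP orientation; "force": force on the tool from outside, world axes, zero at the start; "moment": the same for the moment, N m; "grip_width": finger opening in m; "finger_force": force on a finger pad.
Only numpy, scipy, OpenCV 4.12 (cv2) and the standard library are available. Lean on these libraries where they do the work, as an engineer would, in place of code of your own. Each camera call takes 0.05 s, during which the arm holds its last target. There are 200 camera calls.

### The job

Close the sorter's chute gate: put closed fingertips into the gate's window, press the spring plunger down below the gate, and, keeping it down, push the gate over it and along to its end stop, so that the slot is covered and the plunger springs back up behind the gate and locks it. Lift and carry nothing, leave the loose things around the sorter where they are and do not press its red start button. Finish clear of everything.

Things in the scene. Friction and masses are not known exactly. Their poses are not given: they have to be found in the camera images.
- sorter: Fixed grey steel disc sorter, yaw within 0.3 rad. Origin on the table right under the lock plunger; x points away from the robot at yaw 0, y left, z up. Tall housing on the left: x -80 to 240, y 160 to 480 mm, 170 mm high, disc and hub on top to 210 mm. Low outfeed deck to its right: x -75 to 75, y -170 to 160 mm, its floor 30 mm above the table.
- rail_right_end (a point): Middle of the top of the end stop block at the deck's right end (sorter frame x 0, y -159, z 56 mm); the block's left face is at y -148 mm. Two guide rails along y, tops 56 mm above the table, inner faces at x +-57 mm with narrow lips over the gate's edges to x +-49 mm.
- chute_slot (a point): Centre of the chute slot, an opening in the deck's floor that the closed gate covers: x -35 to 35, y -140 to -98 mm in the sorter frame; the point is 30 mm above the table.
- gate (a joint): Slide position in m: 0 open (starts at 0 to 0.002), grows as the gate moves along the sorter's -y (right, away from the housing), 0.072 closed at the end stop; about 2.5 N of friction. With the plunger up there is only 3 mm of play. Pressed below the gate, the plunger is covered by the strip of plate left of the window, which then holds it down; from 0.065 on it springs up behind the strip.
- gate_window (a point): Centre of the gate's only window, level with the gate's top; moves with the gate, axes as the sorter's. Gate: bare aluminium plate captive in the rails, 8 mm thick, top 50 and underside 42 mm above the table, 110 mm wide (x), reaching 75 mm right and 46 mm left of this point. Window: 60 mm in x, 44 mm in y; its right wall is the place to push; the strip left of it is 24 mm wide.
- plunger (a joint): How far the lock plunger is pressed down, in m: 0 is up (locking), 0.012 is level with the gate's underside, 0.017 is fully down. Spring force about 3 N at the start of the travel and 7 N at full travel; it springs back up when let go.
- plunger_top (a point): Centre of the plunger's flat top: a stainless square pad, 40 mm in x by 38 mm in y, standing in the gate's window; its top is 54 mm above the table when up (4 mm proud of the gate) and 37 mm when fully down. It moves only up and down.
- start_button (a joint): The sorter's chunky red start button, 36 mm across, on the housing's top at its near right corner (sorter frame x -45, y 215 mm): travel in m, 0 is up, 0.006 is pressed. To be left alone.
- weight_big: Stainless calibration weight with a knob, 42 mm across, 62 mm tall, loose near the deck. Origin under its centre. To be left alone.
- weight_small: Stainless calibration weight with a knob, 32 mm across, 46 mm tall, loose near the deck. Origin under its centre. To be left alone.
- divider_bar: Black chip divider bar, 190 mm (its y) by 18 mm by 22 mm tall, lying loose beyond the deck. Origin under its centre. To be left alone.
- ball_jar: Squat glass jar of ivory roulette balls with a steel lid, 72 mm across, 74 mm tall, loose. Origin under its centre. To be left alone.
- scoop: Clear plastic scoop, open box 75 by 85 by 38 mm with a 100 mm handle towards its -x, lying loose right of the deck. Origin under the box's centre. To be left alone.
- chips_tall: Stack of 12 white chips, 39 mm across, 40 mm tall, loose (one solid piece), in front of the deck. Origin under its centre. To be left alone.
- chips_short: Stack of 6 chips, 39 mm across, 20 mm tall, loose (one solid piece). Origin under its centre. To be left alone.

How it is judged:
By the outcome, as a careful person would: the job done as asked, in the order asked, and still so for the second after the job is handed in, with the robot touching nothing.
It also fails if it takes over 42 s, if anything falls off the work surface, if the arm or the gripper's body presses on something with over 40 N, if the wrist force passes 120 N, or if a joint passes its speed limit or range.

## Working session

There is one attempt and no reset: what is moved stays moved. The work goes in short steps, Python scripts to look and compute and a shell command to move; the robot and the scene stay as the last step left them, time stands still between calls to the robot, and variables do not carry over. Pictures are saved under pics/ and viewed, at most 10 in all, crops included, and the job is handed in when it is done.

```bash
mkdir -p pics; cat > h.py <<'E'
import numpy as np, cv2
from workcell import bot
from scipy.spatial.transform import Rotation as R
def sp(q,p):
    r=bot.spot_point(q,p); return [(np.round(d['xyz'],4).tolist(),round(d['conf'],2)) for d in r[:2]]
def save(p,n): cv2.imwrite('pics/'+n,p['img'][:,:,::-1])
def st():
    s=bot.observe(); print(s['clock'],np.round(s['position'],4),np.round(s['tool_rot'],4),np.round(s['force'],1),s['grip_width']); return s
E
python3 - <<'E'
from h import *
st(); print(bot.tip_reach)
for c in('scene','top'):
    p=bot.grab_frame(c); save(p,c+'1.png')
    for q in ['sorter','rail_right_end','chute_slot','gate_window','plunger_top','start_button','weight_big','weight_small','ball_jar','scoop','chips_tall','chips_short','divider_bar']: print(c,q,sp(q,p))
E
```

```text
0.0 [0.1605 0.6038 0.3033] [-3.1404e+00  1.0000e-04  2.8818e+00] [ 0.1 -0.8 -0.6] 0.08527790421044294
0.0726
scene sorter [([0.5747, 0.0116, 0.0041], 0.94)]
scene rail_right_end [([0.5952, -0.1512, 0.0568], 0.95), ([0.5755, 0.0116, 0.0507], 0.25)]
scene chute_slot [([0.5752, 0.0103, 0.0033], 0.71), ([0.5944, -0.1099, 0.0286], 0.57)]
scene gate_window [([0.5781, 0.0099, 0.0495], 0.98)]
scene plunger_top [([0.5762, 0.0083, 0.0487], 0.65), ([0.5991, -0.265, 0.0009], 0.37)]Traceback (most recent call last):
  File "<stdin>", line 5, in <module>
  File "h.py", line 5, in sp
    r=bot.spot_point(q,p); return [(np.round(d['xyz'],4).tolist(),round(d['conf'],2)) for d in r[:2]]
ValueError: it knows: ball_jar, chips_short, chips_tall, chute_slot, divider_bar, gate_window, plunger_top, rail_right_end, scoop, sorter, weight_big, weight_small
```

```bash
python3 - <<'E'
from h import *
p=bot.grab_frame('top'); save(p,'top1.png')
for q in ['sorter','rail_right_end','chute_slot','gate_window','plunger_top','weight_big','weight_small','ball_jar','scoop','chips_tall','chips_short','divider_bar']: print(q,sp(q,p))
E
```

```text
sorter [([0.578, 0.008, -0.0013], 0.8)]
rail_right_end [([0.5969, -0.1474, 0.0537], 0.6)]
chute_slot [([0.5891, -0.1073, 0.0312], 0.61)]
gate_window [([0.5811, 0.0081, 0.051], 0.63)]
plunger_top [([0.578, 0.0061, 0.0483], 0.85)]
weight_big [([0.4537, 0.0506, -0.0012], 0.55)]
weight_small [([0.7089, -0.0021, 0.0009], 0.68)]
ball_jar [([0.7058, -0.2204, -0.0007], 0.61), ([0.5895, -0.1084, 0.0329], 0.2)]
scoop [([0.5965, -0.268, -0.0042], 0.78)]
chips_tall [([0.4527, -0.1233, 0.0003], 0.7), ([0.7045, -0.2211, 0.002], 0.38)]
chips_short [([0.6746, 0.1159, 0.0011], 0.81), ([0.5966, -0.2681, -0.0024], 0.51)]
divider_bar [([0.7611, 0.0274, 0.0025], 0.9)]
```

View pics/top1.png

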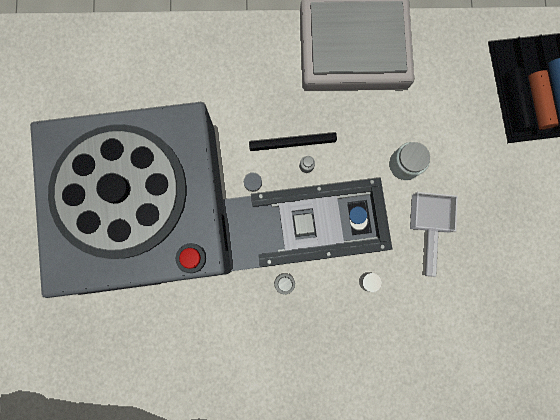

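View pics/scene1.png

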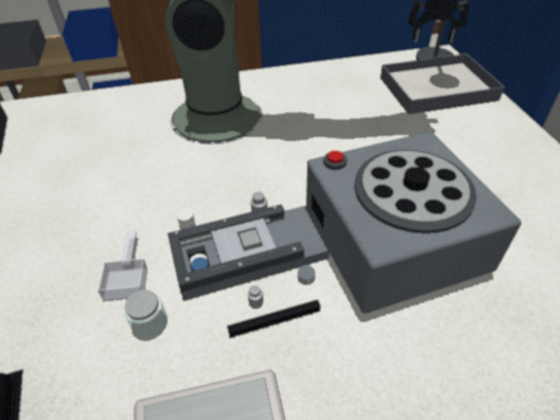

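The top view shows the gate with its plunger at about (303,223), the open slot at (358,217) with a blue item inside it, and the red button at (190,258). The scene view agrees: the networks' points land on the window at (250,238). Sorter yaw is about 0.12, so I want tool yaw at about 1.69, with tool x along sorter +y.

```bash
python3 -m jog '[[[0,0,0,0,0,0.149,0],[0,0,0,0,0,0.149,0],[0,0,0,0,0,0.149,0],[0,0,0,0,0,0.149,0],[0,0,0,0,0,0.149,0]]]' 40
python3 -m jog '[[[0,0,0,0,0,0.149,0],[0,0,0,0,0,0.149,0],[0,0,0,0,0,0.148,0],[0,0,0,0,0,0,0],[0,0,0,0,0,0,0]]]'
python3 -m jog '[[[-43,23,0,0,0,0,0],[-43,23,0,0,0,0,0],[-43,23,0,0,0,0,0],[-43,23,0,0,0,0,0],[-43,23,0,0,0,0,0]]]'
```

```text
clock: 1.45
position: [0.1606, 0.604, 0.3039]
tool_rot: [3.142, -0.0, 2.131]
force: [0.6, 0.2, -0.2]
grip_width: 0.012
finger_force: 0.0
clock: 1.95
position: [0.1604, 0.6041, 0.3039]
tool_rot: [3.141, 0.0, 1.696]
force: [0.9, 0.4, 0.4]
grip_width: -0.0
finger_force: 0.0
clock: 2.45
position: [0.3013, 0.4026, 0.3041]
tool_rot: [3.141, -0.001, 1.695]
force: [1.6, 1.6, -0.1]
grip_width: 0.0004
finger_force: 0.0
```

```bash
python3 -m jog '[[[-43,23,0,0,0,0,0],[-43,23,0,0,0,0,0],[-43,23,0,0,0,0,0],[-43,23,0,0,0,0,0],[-43,23,0,0,0,0,0]]]'
python3 -m jog '[[[-43,23,0,0,0,0,0],[-43,23,0,0,0,0,0],[-43,23,0,0,0,0,0],[-30,16,0,0,0,0,0],[0,0,0,0,0,0,0]]]'
python3 - <<'E'
from h import *
s=st()
p=bot.grab_frame('wrist'); save(p,'w1.png'); print(np.round(p['tool_from_camera'],3))
for q in ['sorter','rail_right_end','chute_slot','gate_window','plunger_top']: print(q,sp(q,p))
E
```

```text
clock: 2.95
position: [0.4412, 0.2028, 0.3042]
tool_rot: [3.141, -0.0, 1.696]
force: [0.4, 0.6, 0.9]
grip_width: -0.0002
finger_force: 0.0
clock: 3.45
position: [0.5456, 0.0523, 0.304]
tool_rot: [3.141, 0.002, 1.689]
force: [-0.7, 0.6, -1.0]
grip_width: 0.0
finger_force: 0.0
3.45 [0.5456 0.0523 0.304 ] [3.1407e+00 1.9000e-03 1.6894e+00] [-0.7  0.6 -1. ] 2.8362977758770525e-05
[[ 0.    -0.947 -0.323  0.082]
 [ 1.     0.001 -0.001  0.   ]
 [ 0.001 -0.323  0.947 -0.07 ]
 [ 0.     0.     0.     1.   ]]
sorter [([0.5785, 0.0081, -0.001], 0.95)]
rail_right_end []
chute_slot []
gate_window []
plunger_top [([0.5791, 0.0104, 0.0547], 0.66)]
```

View pics/w1.png

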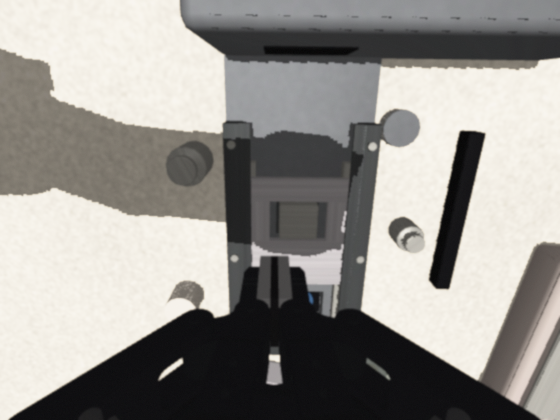

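The window and plunger sit at about (299,220), clear of the closed fingers (tips at about (275,258)). The rail screws at (231,145), (235,258), (373,147) and (361,259) give a check on yaw and centre.

```bash
python3 - <<'E'
from h import *
s=st(); p=bot.grab_frame('wrist'); K=p['intrinsics']; T=p['tool_from_camera']
Rw=R.from_euler('xyz',s['tool_rot']).as_matrix()
def w(u,v,z):
    d=Rw@T[:3,:3]@np.linalg.solve(K,[u,v,1]); o=Rw@T[:3,3]+s['position']; return o+d*(z-o[2])/d[2]
L=[w(*a,.056) for a in[(231,145),(235,258)]]; Q=[w(*a,.056) for a in[(373,147),(361,259)]]
for a,b in(L,Q): d=a-b; print(a,b,'yaw',np.arctan2(-d[0],d[1]))
print('mid',(sum(L)+sum(Q))/4)
print('plunger',[w(*a,.054).round(4) for a in[(278,203),(320,203),(278,237),(322,237)]])
im=cv2.resize(p['img'][150:300,210:390],None,fx=4.4,fy=4,interpolation=2); im=np.clip(im.astype(float)*1.8,0,255).astype('uint8')
cv2.imwrite('pics/w2.png',im[:,:,::-1])
E
```

```text
3.75 [0.5435 0.058  0.304 ] [ 3.1416e+00 -4.0000e-04  1.6935e+00] [ 0.2 -0.2  0.5] 0.0001710117540304872
[0.49849261 0.08697178 0.056     ] [ 0.51252466 -0.03243393  0.056     ] yaw 0.11697919161215761
[0.63310694 0.10172135 0.056     ] [ 0.64639922 -0.01703185  0.056     ] yaw 0.11146796716853447
mid [0.57263086 0.03480684 0.056     ]
plunger [array([0.5504, 0.034 , 0.054 ]), array([0.5927, 0.0393, 0.054 ]), array([ 0.5552, -0.0034,  0.054 ]), array([0.6011, 0.0023, 0.054 ])]
```

View pics/w2.png

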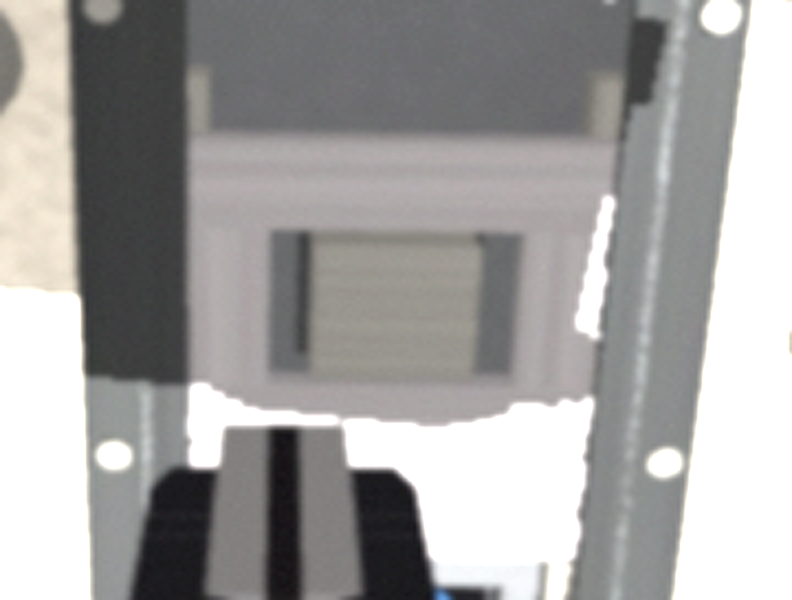

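The crop shows the window spanning x 268–524 and y 232–378. The plunger pad in it spans x 308–482, and the finger tips are at (285,430). The arm was still settling in the first picture, so I'll recompute with these pixels.

```bash
python3 - <<'E'
from h import *
s=st(); p=bot.grab_frame('wrist'); K=p['intrinsics']; T=p['tool_from_camera']
Rw=R.from_euler('xyz',s['tool_rot']).as_matrix()
def w(x,y,z):
    u=210+x/4.4; v=150+y/4
    d=Rw@T[:3,:3]@np.linalg.solve(K,[u,v,1]); o=Rw@T[:3,3]+s['position']; return o+d*(z-o[2])/d[2]
L=[w(*a,.056) for a in[(103,8),(114,456)]]; Q=[w(*a,.056) for a in[(721,15),(665,462)]]
for a,b in(L,Q): d=a-b; print('yaw',np.arctan2(-d[0],d[1]))
for n,c,z in(('plunger',[(308,232),(482,232),(308,378),(478,378)],.054),('win',[(268,232),(524,232),(268,378),(510,378)],.05)):
    P=np.array([w(*a,z) for a in c]); print(n,P.mean(0).round(4),np.linalg.norm(P[1]-P[0]),np.linalg.norm(P[2]-P[0]))
for q in ['sorter','gate_window','plunger_top']: print(q,sp(q,p))
E
```

```text
3.8 [0.5435 0.0579 0.304 ] [ 3.1416e+00 -3.0000e-04  1.6931e+00] [ 0.1 -0.2  0.8] -0.00027394253416574576
yaw 0.1056727075283759
yaw 0.10596054375688577
plunger [0.5759 0.011  0.054 ] 0.040344273839318344 0.04100221970219753
win [0.5761 0.0094 0.05  ] 0.060097928878241384 0.041514431853506326
sorter [([0.5773, 0.007, -0.0006], 0.58)]
gate_window []
plunger_top []
```

```bash
python3 -m jog '[[[-28,14,0,0,0,0.007,0],[-27,13,0,0,0,0,0],[0,0,40,0,0,0,0],[0,0,40,0,0,0,0],[0,0,40,0,0,0,0]]]'
python3 -m jog '[[[0,0,30,0,0,0,0],[0,0,0,0,0,0,0],[0,0,0,0,0,0,0],[0,0,0,0,0,0,0]]]'
python3 - <<'E'
from h import *
st(); p=bot.grab_frame('wrist')
im=p['img'][120:400,130:430]; im=cv2.resize(np.clip(im*1.5,0,255).astype('uint8'),None,fx=2,fy=2)
q=bot.grab_frame('scene'); j=cv2.resize(q['img'][180:320,160:350],None,fx=2.1,fy=4/1.9,interpolation=2)
c=np.zeros((600,800,3),np.uint8); c[:300*2][:im.shape[0],:400]=cv2.resize(im,(400,im.shape[0])); c[:j.shape[0],400:400+j.shape[1]]=j
cv2.imwrite('pics/c3.png',c[:,:,::-1])
E
```

```text
clock: 4.5
position: [0.577, 0.0055, 0.1827]
tool_rot: [3.141, 0.0, 1.684]
force: [0.4, 0.0, 0.2]
grip_width: -0.0001
finger_force: 0.0
clock: 4.9
position: [0.5778, 0.0055, 0.1557]
tool_rot: [3.139, 0.0, 1.684]
force: [-0.8, -0.3, 0.2]
grip_width: -0.0
finger_force: 0.0
4.9 [0.5778 0.0055 0.1557] [3.1393e+00 1.0000e-04 1.6839e+00] [-0.8 -0.3  0.2] -1.901511117348282e-05
```

View pics/c3.png

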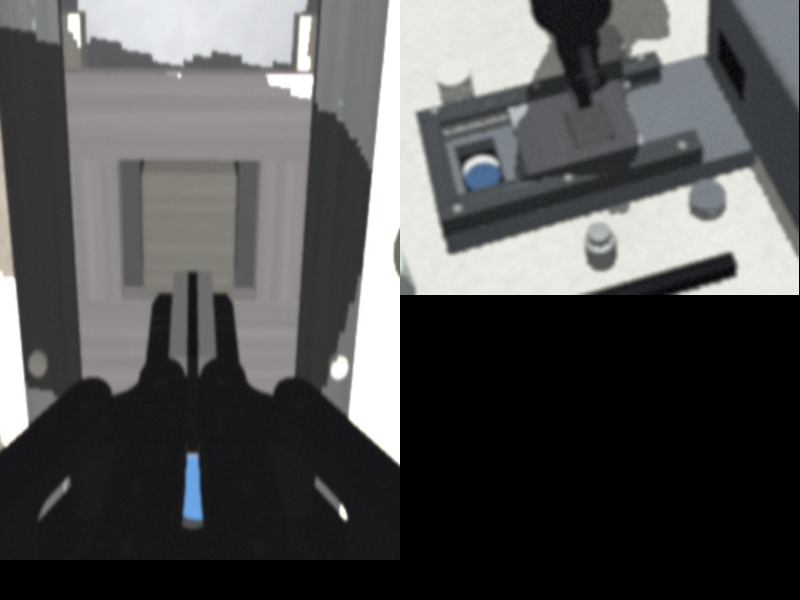

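The fingers are centred across the window, over the plunger (tips at about (192,275)). The scene view agrees. Next I press down gently.

```bash
python3 -m jog '[[[0,0,15,0,0,0,0],[0,0,10,0,0,0,0],[0,0,0,0,0,0,0],[0,0,0,0,0,0,0]]]'
python3 -m jog '[[[0,0,4,0,0,0,0],[0,0,4,0,0,0,0],[0,0,0,0,0,0,0],[0,0,0,0,0,0,0]]]'
python3 -m jog '[[[0,0,4,0,0,0,0],[0,0,4,0,0,0,0],[0,0,0,0,0,0,0],[0,0,0,0,0,0,0]]]'
```

```text
clock: 5.4
position: [0.5769, 0.0053, 0.1287]
tool_rot: [-3.141, 0.0, 1.684]
force: [0.5, -0.6, -0.1]
grip_width: 0.0003
finger_force: 0.0
clock: 5.8
position: [0.5773, 0.0053, 0.1211]
tool_rot: [3.141, 0.0, 1.684]
force: [0.7, -1.4, 3.3]
grip_width: 0.0002
finger_force: 1.9
clock: 6.2
position: [0.5772, 0.0054, 0.113]
tool_rot: [3.141, 0.0, 1.684]
force: [0.8, -1.7, 6.4]
grip_width: 0.0002
finger_force: 2.8
```

```bash
python3 -m jog '[[[0,0,1.7,0,0,0,0],[0,0,0,0,0,0,0],[-3,0,0,0,0,0,0],[-3,0,0,0,0,0,0],[0,0,0,0,0,0,0]]]'
python3 -m jog '[[[-3,0,0,0,0,0,0],[-3,0,0,0,0,0,0],[-3,0,0,0,0,0,0],[-3,0,0,0,0,0,0],[0,0,0,0,0,0,0]]]'
```

```text
clock: 6.7
position: [0.5777, -0.0001, 0.1113]
tool_rot: [-3.142, -0.001, 1.684]
force: [-0.2, 1.6, 5.4]
grip_width: -0.0002
finger_force: 3.0
clock: 7.2
position: [0.5789, -0.0116, 0.1113]
tool_rot: [-3.141, -0.001, 1.684]
force: [-0.9, 5.1, 6.2]
grip_width: 0.0002
finger_force: 3.2
```

```bash
python3 -m jog '[[[-4,0,0,0,0,0,0],[-4,0,0,0,0,0,0],[-4,0,0,0,0,0,0],[-4,0,0,0,0,0,0],[-4,0,0,0,0,0,0]]]'
python3 -m jog '[[[-4,0,0,0,0,0,0],[-4,0,0,0,0,0,0],[-4,0,0,0,0,0,0],[-4,0,0,0,0,0,0],[-4,0,0,0,0,0,0]]]'
python3 -m jog '[[[-4,0,0,0,0,0,0],[-4,0,0,0,0,0,0],[-3,0,0,0,0,0,0],[0,0,0,0,0,0,0]]]'
```

```text
clock: 7.7
position: [0.5811, -0.0312, 0.1111]
tool_rot: [-3.141, -0.002, 1.685]
force: [-0.9, 5.9, 6.0]
grip_width: 0.0002
finger_force: 3.2
clock: 8.2
position: [0.5832, -0.0511, 0.1111]
tool_rot: [-3.141, -0.002, 1.685]
force: [-1.9, 6.2, 5.1]
grip_width: -0.0
finger_force: 3.2
clock: 8.6
position: [0.5845, -0.0626, 0.1111]
tool_rot: [-3.141, -0.001, 1.684]
force: [-0.9, 2.2, 1.4]
grip_width: -0.0001
finger_force: 1.2
```

```bash
python3 - <<'E'
from h import *
st(); p=bot.grab_frame('wrist')
im=p['img'][60:340,130:430]; im=cv2.resize(np.clip(im*1.5,0,255).astype('uint8'),None,fx=2,fy=2)
q=bot.grab_frame('scene'); j=cv2.resize(q['img'][180:320,160:350],None,fx=2.1,fy=4/1.9,interpolation=2)
c=np.zeros((600,800,3),np.uint8); c[:im.shape[0],:400]=cv2.resize(im,(400,im.shape[0])); c[:j.shape[0],400:400+j.shape[1]]=j
cv2.imwrite('pics/c4.png',c[:,:,::-1]); print(sp('gate_window',p),sp('plunger_top',p))
E
```

```text
8.6 [ 0.5845 -0.0626  0.1111] [-3.1407e+00 -1.0000e-03  1.6840e+00] [-0.9  2.2  1.4] -0.00012982161268916724
[] [([0.5806, 0.0087, 0.0437], 0.59)]
```

View pics/c4.png

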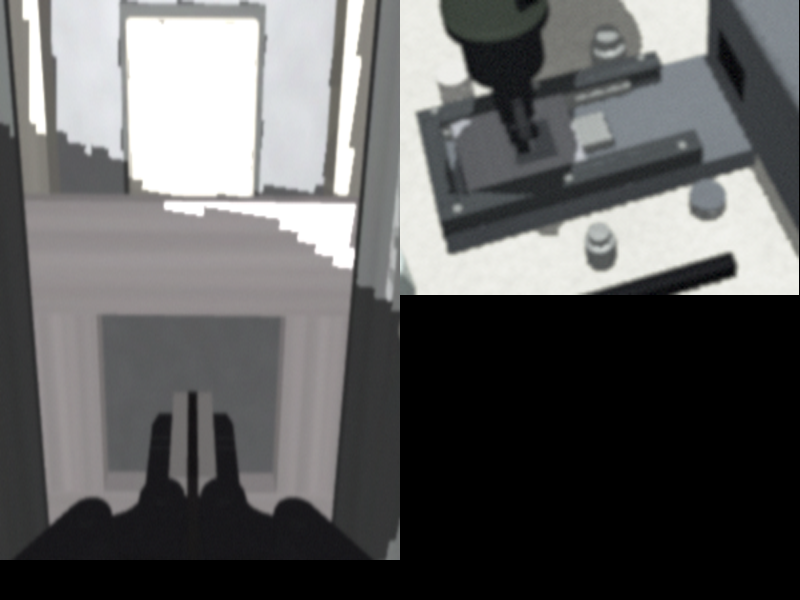

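The plunger has already popped up behind the strip (scene crop at (592,130)), and the tip is still at the window's right wall. I'll push the rest of the way to the end stop.

```bash
python3 -m jog '[[[-2,0,0,0,0,0,0],[-2,0,0,0,0,0,0],[-2,0,0,0,0,0,0],[0,0,0,0,0,0,0]]]'
python3 -m jog '[[[-2,0,0,0,0,0,0],[-1,0,0,0,0,0,0],[0,0,0,0,0,0,0]]]'
```

```text
clock: 9.2
position: [0.5853, -0.0695, 0.1111]
tool_rot: [-3.141, 0.0, 1.683]
force: [-0.3, 0.6, -0.4]
grip_width: -0.0004
finger_force: 0.2
clock: 9.5
position: [0.5858, -0.0723, 0.1111]
tool_rot: [-3.142, 0.0, 1.683]
force: [-1.5, 0.8, -0.9]
grip_width: 0.0002
finger_force: 0.4
```

```bash
python3 -m jog '[[[-2,0,0,0,0,0,0],[-1,0,0,0,0,0,0],[0,0,0,0,0,0,0]]]'
python3 -m jog '[[[-1,0,0,0,0,0,0],[-1,0,0,0,0,0,0],[0,0,0,0,0,0,0]]]'
```

```text
clock: 9.8
position: [0.586, -0.0729, 0.1111]
tool_rot: [-3.141, -0.003, 1.685]
force: [-2.8, 14.9, 3.8]
grip_width: 0.0001
finger_force: 7.2
clock: 10.1
position: [0.5861, -0.0732, 0.1111]
tool_rot: [-3.14, -0.005, 1.687]
force: [-5.9, 23.7, 7.7]
grip_width: 0.0003
finger_force: 11.9
```

That is firm contact with the end stop, at the predicted position. Backing off within the window, then up.

```bash
python3 -m jog '[[[5,0,0,0,0,0,0],[7,0,0,0,0,0,0],[0,0,0,0,0,0,0],[0,0,-10,0,0,0,0],[0,0,-15,0,0,0,0]]]'
python3 -m jog '[[[0,0,-40,0,0,0,0],[0,0,-45,0,0,0,0],[0,0,-45,0,0,0,0],[0,0,-45,0,0,0,0],[0,0,0,0,0,0,0]]]'
python3 -m jog '[[[0,-40,0,0,0,0,0],[0,-40,0,0,0,0,0],[0,-40,0,0,0,0,0],[0,0,0,0,0,0,0],[0,0,0,0,0,0,0]]]'
python3 - <<'E'
from h import *
st(); p=bot.grab_frame('top'); 
for q in ['rail_right_end','gate_window','plunger_top','weight_big','weight_small','ball_jar','scoop','chips_tall','chips_short','divider_bar']: print(q,sp(q,p))
q=bot.grab_frame('scene')
c=np.hstack([cv2.resize(p['img'][160:300,210:400],(400,300)),cv2.resize(q['img'][170:330,140:350],(400,300))])
cv2.imwrite('pics/c5.png',c[:,:,::-1])
E
```

```text
clock: 10.6
position: [0.5848, -0.0656, 0.1367]
tool_rot: [-3.141, 0.0, 1.683]
force: [-0.2, 0.1, 0.3]
grip_width: -0.0002
finger_force: 0.0
clock: 11.1
position: [0.5865, -0.0662, 0.3183]
tool_rot: [3.132, 0.001, 1.683]
force: [-0.3, 0.0, -0.9]
grip_width: 0.0
finger_force: 0.0
clock: 11.6
position: [0.4656, -0.0789, 0.3124]
tool_rot: [3.14, -0.0, 1.683]
force: [-0.5, -0.6, -0.2]
grip_width: 0.0001
finger_force: 0.0
11.6 [ 0.4656 -0.0789  0.3124] [ 3.1395e+00 -4.0000e-04  1.6830e+00] [-0.5 -0.6 -0.2] 0.00010125272392696452
rail_right_end [([0.5957, -0.1482, 0.0546], 0.75)]
gate_window [([0.5859, -0.0644, 0.0513], 0.63)]
plunger_top [([0.5783, 0.006, 0.0509], 0.75)]
weight_big [([0.4566, 0.052, 0.0002], 0.74)]
weight_small [([0.5778, 0.0069, -0.0016], 0.68), ([0.7034, -0.0051, 0.0003], 0.52)]
ball_jar []
scoop [([0.5966, -0.2683, -0.0015], 0.76)]
chips_tall [([0.585, -0.0628, 0.0511], 0.69), ([0.452, -0.1269, 0.001], 0.62)]
chips_short [([0.6739, 0.1148, 0.001], 0.75)]
divider_bar [([0.7626, 0.0278, 0.0026], 0.9)]
```

View pics/c5.png

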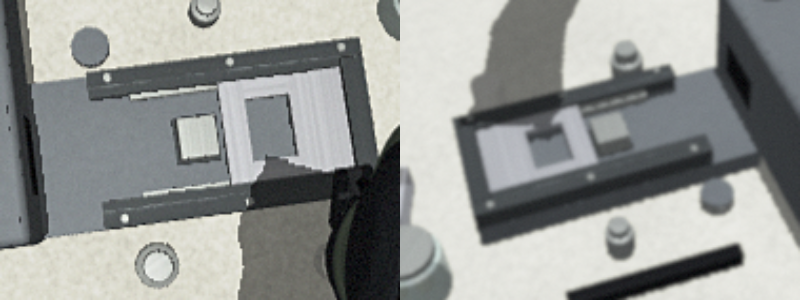

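The gate is at the end stop with the slot covered. The plunger is up behind the strip at (197,138), and nothing else has moved.

```bash
python3 -c "
from workcell import bot
print(bot.job_done())"
```

```text
the job is handed in; nothing more can be done
None
```

The gate is closed against its end stop with the slot covered and the plunger up behind it; none of the loose things moved in the pictures, the button was not touched, and the arm finished clear at 11.6 s and the job is handed in.

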